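# Gauge the wide basin waste in the bench caliper

## Robot

A 7-joint arm with a two-finger parallel gripper is mounted at the origin on the work surface. World frame = base frame: x ahead of the robot, y to its left, z up, the work surface at z = 0. Lengths are in m, angles in rad, forces in N, time in s.
With the tool pointing down it reaches from about 0.4 to 0.85 m from the base axis. Payload 10.4 kg.
Tool frame: the origin (TCP) lies midway between the tips of the shut fingers; the grasp point (between the pads) lies 19 mm behind it; z points along the fingers, y is the line along which they close (so a half turn about z gives the same grasp; the last joint's range is limited). The gripper opens to 87 mm and grips with 3 to 60 N. Pads are 19 mm wide; open, the fingers measure 117 mm over their backs; the gripper's body (75 mm by 190 mm) begins 51 mm behind the grasp point.
Start: joints at [1.211, 0.332, -0.065, 1.46, 0.022, 1.35, -0.088], TCP at [0.207, -0.59, 0.223] pointing down, gripper open.
Joint ranges: [-2.6, 2.6], [-0.5, 2.12], [-1.47, 1.34], [0.16, 2.42], [-1.27, 4.41], [0.06, 2.06], [-2.6, 2.6]. Speed limits (rad/s): [2.22, 2.22, 2.79, 2.79, 3.14, 3.14, 3.14].

## Interface

Orientations are given as a unit quaternion [x, y, z, w].
In Python, from bench import r gives the robot as it stands.
- The arm moves only by the tool arm_command, never from a script. Its argument "moves" is one flat list of numbers, 4 for each row, row after row: the shift along the tool's x, y, z in cm, then the turn about the tool's z in degrees. A call has 1 to 12 rows; each row shifts and turns the commanded pose from where the row before left it, along the tool's axes as they then stand; what a row does not reach is not made up. A row lasts 1/12 s, in which the tool goes at most 41.7 mm and 7.16 degrees, less where a joint would pass 70% of its speed; a pose out of reach is approached as far as the arm can. A call with a gripper value outside its range is refused whole. "fingers" is the opening in per cent of the stroke, from 0 (shut) to 100 (fully open), set as the call begins (left out, the last holds). The fingers move at their own pace and stop on an object; "squeeze" is the grip in N (left out, the last holds). Time passes only in rows, so rows that do not move let the fingers close. It gives the time, the measured TCP pose, the force, the opening and the grip force at its end, in the units of the state.
- r.read_state(): the state, without advancing time (a new reading comes with each control period).
- r.camera(name): name is "scene" or "top" or "wrist"; returns the picture (400x640x3 uint8, red, green, blue); there is no depth.
- r.camera_info(name): a dict with "fx", "fy", "cx", "cy" (pixels), "k1" (the pictures are not rectified: a ray, as slopes to the right and down, at radius r is drawn at 1 + k1 r^2 times it, then the intrinsics apply), "origin" and "attitude" of the camera in the world. Camera axes: x right, y up, looking along -z (the intrinsics and any distortion apply to the point x, -y, -z); pixel columns grow to the right and rows downward; lengths in m; the calibration is good to about 2 mm. A picture is of the moment at which its call begins: read the wrist's pose just before it. camera_info takes no time and is no camera call; for the wrist camera it gives the pose at the moment of the call.
- r.close_job(): hands the job in; it is judged then, once.
The state is a dict: "time": time; "joint_positions": joint angles; "joint_vel": joint speeds; "joint_torque": joint torques, N m; "ee_pos": TCP position; "eef_rot": TCP orientation; "ft_force": force on the tool from outside, world axes, zero at the start; "torque": the same for the moment, N m; "width": finger opening in m; "grip_force": force on a finger pad.
Only numpy, scipy, OpenCV 4.12 (cv2) and the standard library are available. Lean on these libraries where they do the work, as an engineer would, in place of code of your own. Each camera call takes 0.05 s, during which the arm holds its last target. There are 200 camera calls.

## Task

Of the two chrome basin wastes, stand the one with the thicker stem upright on its flange on the caliper's base plate, squarely between the two jaws. Then slide the moving jaw shut until the waste is up against the fixed jaw and the sprung measuring tip is pushed in about halfway (never hard against its stop), and leave it gripped like that. Leave everything else where it stands.

Things in the scene. Friction and masses are not known exactly. Their poses are not given: they have to be found in the camera images.
- waste_wide: Chrome basin waste with the thicker stem, loose, standing upright upside down: round flange 62 mm across and 6 mm thick below, plain cylindrical stem 40 mm across above it, 90 mm tall in all, about 0.3 kg. Origin: centre of the flange's underside; z points up along the stem.
- waste_narrow: The other chrome basin waste, same flange and height but a stem only 26 mm across. Origin: centre of the flange's underside; z up.
- gauge: Bench caliper fixed to the worktop: aluminium base plate 300 x 90 x 12 mm, long along x. Origin: centre of its underside; z up. The fixed jaw is the dark block at the +x end (x 115 to 145 mm, 50 mm wide, top 50 mm above the worktop). The moving jaw lies towards -x and slides along x. A 40 mm stem touching the fixed jaw's anvil has its axis at x = 77 mm, y = 0.
- anvil (a point): Centre of the measuring face of the fixed jaw's steel anvil pad, at x = 97, y = 0, z = 27 mm in the gauge's frame, axes alike. The pad is 44 mm wide, from 20 to 34 mm above the worktop, and sticks out 18 mm from the jaw, so that a flange slides below it; the 62 mm flange must be set down clear of it (the closing jaw then pushes the waste along).
- jaw (a joint): Opening of the moving jaw in m: distance from the anvil face to the face of the sprung tip when the tip is not pressed; 0 shut, at most 0.110; it starts 0.085 to 0.105 open. It stays where it is left (about 7 N of friction). Shutting moves it towards the gauge's +x.
- jaw_grip (a point): Top centre of the moving jaw's upright black grip block (20 mm along the slide, 36 mm across, from 43 to 78 mm above the worktop), 80 mm behind the free tip's face. The dark carriage under it (30 to 110 mm behind the tip's face, 56 mm wide) is 43 mm high. Axes as the gauge.
- tip_face (a point): Centre of the face of the sprung steel tip (36 mm wide, 20 to 34 mm above the worktop), which sticks out 30 mm from the carriage towards the anvil. Axes as the gauge.
- tip (a joint): How far the sprung tip is pushed into the carriage, in m: 0 free, 0.016 at its stop; the spring gives 0.35 N per mm. A small steel fin on the carriage moves between two raised bars with it.
- shampoo: White shampoo bottle with green cap, 60 mm across, 160 mm tall, bystander. Origin: centre of the underside.
- mug: White ceramic tooth mug without handle, 76 mm across, 95 mm tall, bystander. Origin: centre of the underside.
- spanner: Steel open-ended spanner 200 mm long lying flat, bystander. Origin: middle of its underside.
Things that resemble listed ones, but are neither listed nor needed, are in the scene too. Leave any pink or purple look-alike of the waste_wide alone.

How it is judged:
By the outcome, as a careful person would: the job done as asked, in the order asked, and still so for the second after the job is handed in, with the robot touching nothing.
It also fails if it takes over 51 s, if anything falls off the work surface, if the arm or the gripper's body presses on something with over 40 N, if the wrist force passes 120 N, or if a joint passes its speed limit or range.

## Working session

There is one attempt and no reset: what is moved stays moved. The work goes in short steps, Python scripts to look and compute and a tool call to move; the robot and the scene stay as the last step left them, time stands still between calls to the robot, and variables do not carry over. Pictures are saved under pics/ and viewed, at most 10 in all, crops included, and the job is handed in when it is done.

Besides the shell and the picture viewer there is one more tool, called after "Emit:" as name(argument=value, ...), one argument or row to a line, values as JSON. arm_command: Moves the arm, as the interface text tells. Its arguments: {"type":"object","properties":{"moves":{"type":"array"},"fingers":{"type":"number"},"squeeze":{"type":"number"}},"required":["moves"]}

```bash
ls; mkdir -p pics
python3 - <<'E'
from bench import r
import cv2,json
s=r.read_state();print({k:s[k] for k in("time","ee_pos","eef_rot","width","ft_force")})
for n in("scene","top","wrist"):
    print(n,r.camera_info(n)); cv2.imwrite(f"pics/{n}0.png",cv2.cvtColor(r.camera(n),cv2.COLOR_RGB2BGR))
E
```

```text
pics
{'time': 0.0, 'ee_pos': array([ 0.20640342, -0.58953101,  0.22175746]), 'eef_rot': array([ 9.85853969e-01,  1.67605060e-01, -1.54205305e-04, -6.87067808e-04]), 'width': 0.08677240839237636, 'ft_force': array([ 0.98464019, -0.12776927,  0.27442361])}
scene {'fx': 426.9340568901666, 'fy': 426.9340568901666, 'cx': 320.3973208542296, 'cy': 201.76812049828098, 'k1': -0.08019931927980739, 'origin': array([1.18160409, 0.28681531, 1.12191882]), 'attitude': array([0.14359392, 0.23894232, 0.83216162, 0.47936874])}
top {'fx': 443.3830365523322, 'fy': 443.3830365523322, 'cx': 315.65816594273093, 'cy': 196.6943120416981, 'k1': -0.006922308890018501, 'origin': array([ 0.52221791, -0.05099528,  1.19425565]), 'attitude': array([ 0.03415813, -0.02442176, -0.69920125,  0.7136907 ])}
wrist {'fx': 279.958844972153, 'fy': 279.958844972153, 'cx': 322.69485070617054, 'cy': 200.92788645375165, 'k1': -0.0365452043925447, 'origin': array([ 0.28457721, -0.56256546,  0.38473036]), 'attitude': array([-0.12555676,  0.08911307, -0.57195116,  0.80570853])}
```

View pics/top0.png

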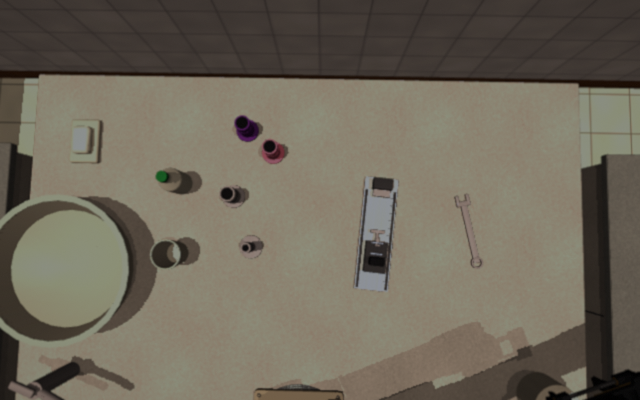

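View pics/scene0.png

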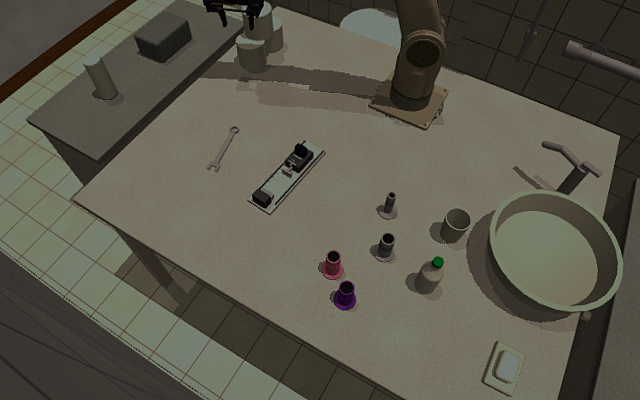

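The top view shows the thick-stem waste at about (231,195), the narrow one at (250,246) and the look-alikes at (246,128) and (272,150). The gauge runs from (372,290) to (382,178), with its fixed jaw at the far end. The scene view agrees. Next I'll enlarge the waste and gauge regions to get pixel positions.

```bash
cat > h.py <<'E'
import numpy as np, cv2
from scipy.spatial.transform import Rotation as R
from bench import r
def cast(info,uv,z):
    d=np.array([(uv[0]-info["cx"])/info["fx"],(uv[1]-info["cy"])/info["fy"]])
    u=d.copy()
    for _ in range(20): u=d/(1+info["k1"]*(u@u))
    v=R.from_quat(info["attitude"]).apply([u[0],-u[1],-1]); o=info["origin"]
    return o+v*(z-o[2])/v[2]
def proj(info,p):
    q=R.from_quat(info["attitude"]).inv().apply(np.array(p)-info["origin"])
    u=np.array([q[0],-q[1]])/-q[2]; u=u*(1+info["k1"]*(u@u))
    return u*[info["fx"],info["fy"]]+[info["cx"],info["cy"]]
def snap(n,f):
    i=r.camera_info(n); im=cv2.cvtColor(r.camera(n),cv2.COLOR_RGB2BGR); cv2.imwrite(f"pics/{f}.png",im); return i,im
def tool(p):  # world displacement from TCP in tool axes, cm
    s=r.read_state(); return 100*R.from_quat(s["eef_rot"]).inv().apply(np.array(p)-s["ee_pos"])
E
python3 - <<'E'
from h import *
im=cv2.imread("pics/top0.png")
a=cv2.resize(im[165:300,345:415],None,fx=4.4,fy=4.4,interpolation=cv2.INTER_CUBIC)
b=cv2.resize(im[165:265,210:270],None,fx=5.9,fy=5.9,interpolation=cv2.INTER_CUBIC)
h=max(a.shape[0],b.shape[0])
p=lambda x:cv2.copyMakeBorder(x,0,h-x.shape[0],0,0,cv2.BORDER_CONSTANT)
c=np.hstack([p(a),p(b)]);c=np.clip(c*1.5,0,255).astype(np.uint8);print(c.shape,a.shape);cv2.imwrite("pics/c1.png",c)
E
```

```text
(594, 662, 3) (594, 308, 3)
```

View pics/c1.png

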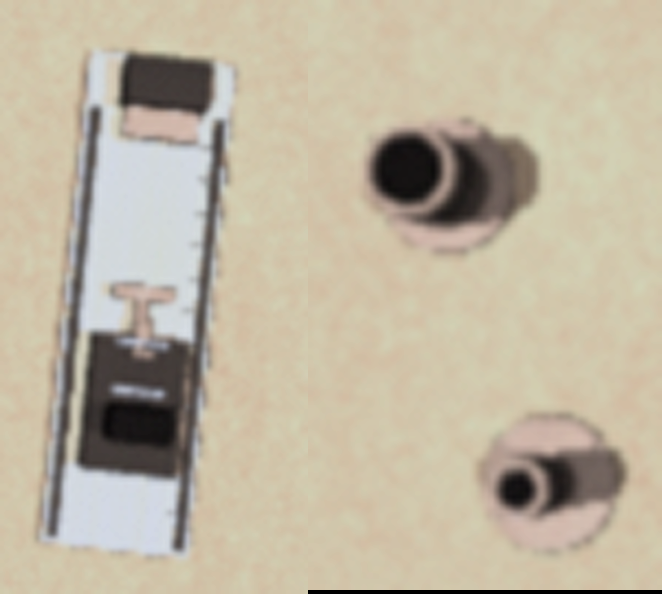

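The crop shows the plate corners at about (90,52), (236,65), (40,542) and (186,552), the grip block top at (138,422) and the tip bar face at (142,287). The thick stem's top ring is centred at about (412,170).

Run:
```python
from h import *
I=r.camera_info("top")
A=lambda x,y,z:cast(I,((x+.5)/4.4-.5+345,(y+.5)/4.4-.5+165),z)
B=lambda x,y,z:cast(I,((x-308+.5)/5.9-.5+210,(y+.5)/5.9-.5+165),z)
c=[A(*p,.012) for p in((90,52),(236,65),(40,542),(186,552))]
print("corners",np.round(c,4))
print("len",np.linalg.norm(c[0]-c[2]),np.linalg.norm(c[1]-c[3]),"wid",np.linalg.norm(c[0]-c[1]),np.linalg.norm(c[2]-c[3]))
o=np.mean(c,0);d=(c[0]-c[2]+c[1]-c[3]);yaw=np.arctan2(d[1],d[0]);print("gauge",o,np.degrees(yaw))
G=R.from_euler("z",yaw); o[2]=0
loc=lambda p:np.round(G.inv().apply(p-o)*1000,1)
print("grip",loc(A(138,422,.078)),"tipface",loc(A(142,287,.034)),"anvil",loc(A(160,137,.034)))
for z in(.09,):
  print("wide",B(412,170,z),"narrow",B(521,487,z)); print("dia",np.linalg.norm(B(366,170,z)-B(458,170,z)))
print("flange wide mid",B(455,183,.006),"narrow",B(552,481,.006))
s=r.read_state()
print("yaw tool y",R.from_quat(s["eef_rot"]).as_matrix())
```

```text
corners [[ 0.6774 -0.165   0.012 ]
 [ 0.6712 -0.2539  0.012 ]
 [ 0.382  -0.1387  0.012 ]
 [ 0.378  -0.2258  0.012 ]]
len 0.29661990675646854 0.2945008883572775 wid 0.08908235443335906 0.0872014347445044
gauge [ 0.52715052 -0.19588322  0.012     ] -5.27785199156426
grip [-69.4   1.2  78. ] tipface [ 7.7  1.3 34. ] anvil [97.6 -0.3 34. ]
wide [0.61764393 0.18716733 0.09      ] narrow [0.48475564 0.13616687 0.09      ]
dia 0.0392351805406313
flange wide mid [0.61933088 0.18534408 0.006     ] narrow [0.48490933 0.13643399 0.006     ]
yaw tool y [[ 9.43812780e-01  3.30480410e-01 -3.68112540e-04]
 [ 3.30480614e-01 -9.43812246e-01  1.00423027e-03]
 [-1.55506912e-05 -1.06945942e-03 -9.99999428e-01]]
```

Emit:
arm_command(
  moves=[0,0,0,4.1,0,0,0,4.1,0,0,0,4.1,0,0,0,4.1,0,0,0,4.1,0,0,0,4.1,1,-2.5,0,0,1,-2.5,0,0,1,-2.5,0,0,1,-2.5,0,0,1,-2.5,0,0,1,-2.5,0,0],
  fingers=100,
  squeeze=25,
)

```text
time: 1.15
ee_pos: [0.2805, -0.4447, 0.2223]
eef_rot: [0.999, -0.046, -0.0, -0.0]
ft_force: [1.1, -0.3, -0.1]
width: 0.0869
grip_force: 0.0
```

Emit:
arm_command(
  moves=[1,-2.5,0,0,1,-2.5,0,0,1,-2.5,0,0,1,-2.5,0,0,1,-2.5,0,0,1,-2.5,0,0,1,-2.5,0,0,1,-2.5,0,0,1,-2.5,0,0,1,-2.5,0,0,1,-2.5,0,0,1,-2.5,0,0],
)

```text
time: 2.15
ee_pos: [0.4276, -0.1572, 0.2225]
eef_rot: [0.999, -0.046, -0.0, 0.0]
ft_force: [0.6, -0.4, 0.3]
width: 0.0867
grip_force: 0.0
```

Emit:
arm_command(
  moves=[1,-2.5,0,0,1,-2.5,0,0,1,-2.5,0,0,1,-2.5,0,0,1,-2.5,0,0,1,-2.5,0,0,1,-2.5,0,0,1,-2.5,0,0,1,-2.5,0,0,1,-2.5,0,0,1,-2.5,0,0,0,0,0,0],
)

```text
time: 3.15
ee_pos: [0.5628, 0.1107, 0.2221]
eef_rot: [0.999, -0.043, -0.0, -0.001]
ft_force: [-1.0, 0.9, 0.6]
width: 0.087
grip_force: 0.0
```

Run:
```python
from h import *
s=r.read_state();print(s["time"],s["ee_pos"],R.from_quat(s["eef_rot"]).as_matrix().round(3))
I,im=snap("wrist","w1")
print(I["origin"],tool([.618,.1865,.046]))
print("pred top ctr",proj(I,[.6178,.187,.09]),"shampoo",cast(r.camera_info("top"),(162,177),.16),"mug",cast(r.camera_info("top"),(161,254),.095))
```

```text
3.15 [0.56275742 0.11073898 0.22210924] [[ 0.996 -0.087 -0.   ]
 [-0.087 -0.996  0.003]
 [-0.001 -0.003 -1.   ]]
[0.64530542 0.10227577 0.38494516] [ 4.88169768 -8.25882622 17.60461675]
pred top ctr [244.87904863 146.7931671 ] shampoo [0.64740031 0.32808085 0.16      ] mug [0.46343361 0.34485046 0.095     ]
```

View pics/w1.png

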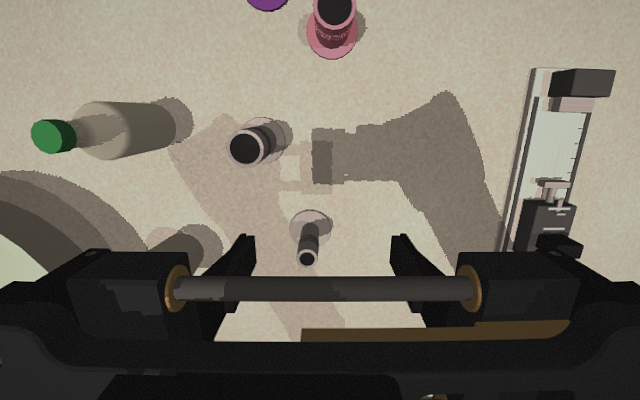

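The wrist view shows the thick stem's top at (246,147), against a predicted (245,147), so the estimate holds. The shampoo lies clear of the gripper body by about 2 cm.

Emit:
arm_command(
  moves=[1.0,-1.6,0,0,1.0,-1.7,0,0,1.0,-1.6,0,0,1.0,-1.7,0,0,0.9,-1.6,0,0,0,0,2,0,0,0,2,0,0,0,2,0,0,0,1.5,0,0,0,0,0,0,0,0,0],
)

```text
time: 4.12
ee_pos: [0.6184, 0.1812, 0.1471]
eef_rot: [0.999, -0.047, -0.001, 0.0]
ft_force: [-0.3, -0.2, 0.1]
width: 0.0871
grip_force: 0.0
```

Run:
```python
from h import *
s=r.read_state();print(s["time"],s["ee_pos"],R.from_quat(s["eef_rot"]).as_matrix().round(3)[:2,0])
print(tool([.618,.1865,.046]))
```

```text
4.1167 [0.61838227 0.18117829 0.14713799] [ 0.996 -0.093]
[-0.074237   -0.53676052 10.1133559 ]
```

Emit:
arm_command(
  moves=[0,-0.5,0,0,0,0,2,0,0,0,2,0,0,0,2,0,0,0,2,0,0,0,1.3,0,0,0,0.8,0,0,0,0,0,0,0,0,0],
)

```text
time: 4.87
ee_pos: [0.6196, 0.1876, 0.0474]
eef_rot: [0.999, -0.046, 0.0, -0.0]
ft_force: [-0.7, -0.3, -0.2]
width: 0.087
grip_force: 0.0
```

Emit:
arm_command(
  moves=[0,0,0,0,0,0,0,0,0,0,0,0,0,0,0,0,0,0,0,0,0,0,0,0,0,0,0,0,0,0,0,0],
  fingers=0,
  squeeze=25,
)

```text
time: 5.53
ee_pos: [0.6191, 0.1873, 0.0465]
eef_rot: [0.999, -0.046, -0.0, 0.0]
ft_force: [0.2, 2.5, 2.3]
width: 0.0413
grip_force: 2.3
```

Emit:
arm_command(
  moves=[0,0,0,0,0,0,0,0,0,0,0,0,0,0,0,0,0,0,-0.5,0,0,0,-1.5,0,0,0,-2,0,0,0,-2,0,0,0,-2,0,0,0,-2,0,0,0,0,0,0,0,0,0],
)

```text
time: 6.53
ee_pos: [0.6197, 0.1874, 0.1481]
eef_rot: [0.999, -0.046, 0.001, -0.0]
ft_force: [0.1, 0.6, -3.9]
width: 0.0392
grip_force: 25.0
```

Run:
```python
from h import *
s=r.read_state();print(s["time"],s["ee_pos"],s["width"],s["grip_force"],s["ft_force"],R.from_quat(s["eef_rot"]).as_matrix().round(3)[:2,0])
G=R.from_euler("z",-5.28,degrees=True);t=np.array([.5272,-.1959,0])+G.apply([.053,.0005,.1])
print(t,tool(t))
```

```text
6.5333 [0.61971542 0.18736309 0.14811173] 0.03922396849729305 24.989192839711905 [ 0.12357899  0.57426768 -3.86188174] [ 0.996 -0.093]
[ 0.58002113 -0.20027934  0.1       ] [-0.37294038 38.96746727  4.79246767]
```

Emit:
arm_command(
  moves=[0,1,0,0,0,2,0,0,0,2.5,0,0,0,2.5,0,0,0,2.5,0,0,0,2.5,0,0,0,2.5,0,0,0,2.5,0,0,0,2.5,0,0,0,2.5,0,0,0,2.5,0,0,0,2.5,0,0],
)

```text
time: 7.53
ee_pos: [0.5917, -0.0937, 0.1451]
eef_rot: [0.999, -0.047, -0.001, 0.0]
ft_force: [0.1, 0.5, -3.5]
width: 0.0394
grip_force: 25.0
```

Emit:
arm_command(
  moves=[0,2.5,0,0,0,2.5,0,0,0,2.5,0,0,0,2,0,0,0,1.5,0,0,0,0,0,0,0,0,0,0],
)

```text
time: 8.12
ee_pos: [0.5822, -0.2019, 0.1455]
eef_rot: [0.999, -0.047, -0.001, -0.0]
ft_force: [0.4, 0.2, -3.6]
width: 0.0394
grip_force: 25.0
```

Run:
```python
from h import *
s=r.read_state();print(s["time"],s["ee_pos"],R.from_quat(s["eef_rot"]).as_matrix().round(3)[:2,0])
print(tool([.58,-.2003,.0585]))
I,im=snap("wrist","w2");I2,im2=snap("top","t2")
a=cv2.resize(im2[165:300,330:420],None,fx=4.4,fy=4.4,interpolation=cv2.INTER_CUBIC)
b=cv2.resize(im[0:330,150:500],None,fx=1.1,fy=1.1)
h=600
p=lambda x:cv2.copyMakeBorder(x,0,h-x.shape[0],0,0,cv2.BORDER_CONSTANT)
c=np.hstack([p(a),p(b)]);c=np.clip(c*1.5,0,255).astype(np.uint8);print(c.shape);cv2.imwrite("pics/c2.png",c)
```

```text
8.1167 [ 0.58220206 -0.20188247  0.1455348 ] [ 0.996 -0.094]
[-0.21977419 -0.13279222  8.70391619]
(600, 781, 3)
```

View pics/c2.png

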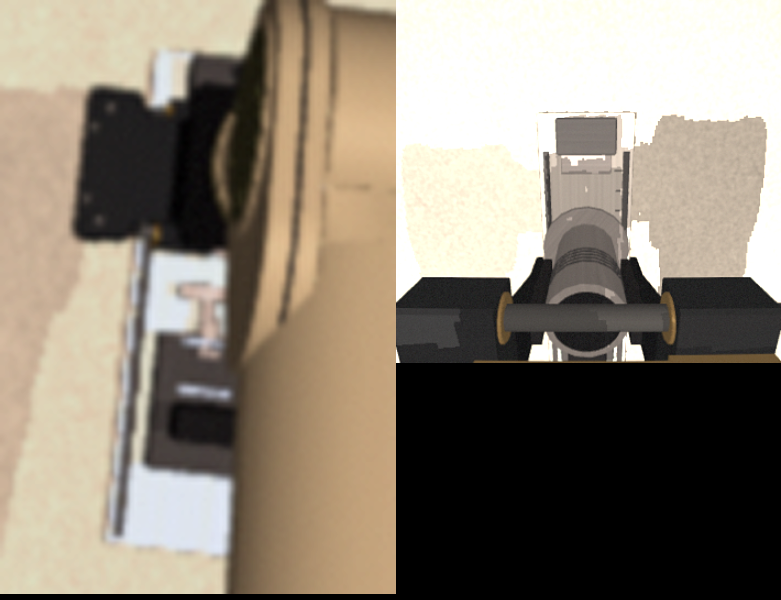

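The wrist view has the waste hanging centred over the plate. The fixed jaw's top spans crop columns 556–617, with its front edge at row 154. I'll check this against the gauge estimate.

Run:
```python
from h import *
I=r.camera_info("wrist")
G=R.from_euler("z",-5.28,degrees=True);o=np.array([.5272,-.1959,0])
L=lambda x,y,z:(G.inv().apply(cast(I,((x-396)/1.1+150,y/1.1),z)-o)*1000).round(1)
for n,x,y,z in(("jawL back",557,118,.05),("jawR back",616,118,.05),("jawL front",555,154,.05),("jawR front",616,154,.05),("plateL",539,112,.012),("plateR",635,112,.012)): print(n,L(x,y,z))
print("tcp",(G.inv().apply(r.read_state()["ee_pos"]-o)*1000).round(1))
```

```text
jawL back [142.7  23.7  50. ]
jawR back [142.7 -23.6  50. ]
jawL front [114.3  26.1  50. ]
jawR front [114.3 -24.4  50. ]
plateL [148.6  43.4  12. ]
plateR [148.6 -44.3  12. ]
tcp [ 55.9   1.3 146.1]
```

Emit:
arm_command(
  moves=[-0.2,0,1,0,0,0,2,0,0,0,2,0,0,0,1.5,0,0,0,0.8,0,0,0,0,0,0,0,0,0,0,0,0,0],
)

```text
time: 8.88
ee_pos: [0.5818, -0.2007, 0.0746]
eef_rot: [0.999, -0.046, 0.001, 0.0]
ft_force: [0.7, 0.6, -2.9]
width: 0.0397
grip_force: 25.0
```

```bash
cat >> h.py <<'E'
G=R.from_euler("z",-5.28,degrees=True);o=np.array([.5272,-.1959,0])
def st():
    s=r.read_state();print(s["time"],"tcp gauge mm",(G.inv().apply(s["ee_pos"]-o)*1000).round(1),"yaw",R.from_quat(s["eef_rot"]).as_matrix()[:2,0].round(3),"f",s["ft_force"].round(1),s["width"],s["grip_force"])
E
python3 -c "
from h import *
st();r.camera('top');st();r.camera('top');st()"
```

```text
8.8833 tcp gauge mm [54.8  0.3 74.6] yaw [ 0.996 -0.092] f [ 0.7  0.6 -2.9] 0.03969169423126925 24.989187587052584
8.9333 tcp gauge mm [54.9  0.1 74.8] yaw [ 0.996 -0.092] f [-0.3  0.6 -3.5] 0.03978549266226106 24.989185561425984
8.9833 tcp gauge mm [54.9  0.  74.7] yaw [ 0.996 -0.092] f [-0.2  0.1 -3. ] 0.039422888575973834 24.989189417101443
```

Emit:
arm_command(
  moves=[0,0,0.7,0,0,0,0.6,0,0,0,0.1,0,0,0,0.1,0,0,0,0,0,0,0,0,0],
)

```text
time: 9.48
ee_pos: [0.5811, -0.2009, 0.0586]
eef_rot: [0.999, -0.046, -0.0, 0.0]
ft_force: [-1.1, 0.5, -0.8]
width: 0.0394
grip_force: 25.0
```

Emit:
arm_command(
  moves=[0,0,0.1,0,0,0,0,0,0,0,0,0],
)

```text
time: 9.73
ee_pos: [0.5812, -0.2008, 0.0585]
eef_rot: [0.999, -0.046, 0.0, 0.0]
ft_force: [-5.2, 0.3, 7.4]
width: 0.0394
grip_force: 25.0
```

Emit:
arm_command(
  moves=[0,0,0,0,0,0,0,0,0,0,0,0,0,0,0,0,0,0,0,0,0,0,0,0,0,0,0,0,0,0,-1,0,0,0,-2,0,0,0,-2.5,0,0,0,-2.5,0,0,0,-2.5,0],
  fingers=100,
)

```text
time: 10.73
ee_pos: [0.5811, -0.2007, 0.1645]
eef_rot: [0.999, -0.046, 0.0, 0.0]
ft_force: [0.6, 0.1, 0.3]
width: 0.0868
grip_force: 0.0
```

Emit:
arm_command(
  moves=[-1.2,0,0,0,-2,0,0,0,-2.5,0,0,0,-2.5,0,0,0,-2.5,0,0,0,-1.7,0,0,0,0,0,0,0,0,0,0,0],
)

```text
time: 11.4
ee_pos: [0.4576, -0.1898, 0.1636]
eef_rot: [0.999, -0.047, 0.001, 0.001]
ft_force: [0.1, -0.4, 0.6]
width: 0.087
grip_force: 0.0
```

Run:
```python
from h import *
st();I,im=snap("wrist","w3");I2,im2=snap("scene","s3")
b=im[0:330,170:470]
print([ (k,proj(I,o+G.apply(np.array(k)/1000)).round(0)-[170,0]) for k in((53,0,102),(9,0,34),(97,0,34))])
a=cv2.resize(im2[130:220,240:335],None,fx=4,fy=4,interpolation=cv2.INTER_CUBIC)
h=max(b.shape[0],a.shape[0])
p=lambda x:cv2.copyMakeBorder(x,0,h-x.shape[0],0,0,cv2.BORDER_CONSTANT)
cv2.imwrite("pics/c3.png",np.clip(np.hstack([p(b),p(a)])*1.4,0,255).astype(np.uint8))
```

```text
11.4 tcp gauge mm [-69.9  -0.3 163.6] yaw [ 0.996 -0.093] f [ 0.1 -0.4  0.6] 0.08699818936327827 0.0
[((53, 0, 102), array([151.,  55.])), ((9, 0, 34), array([151., 116.])), ((97, 0, 34), array([151.,  17.]))]
```

View pics/c3.png

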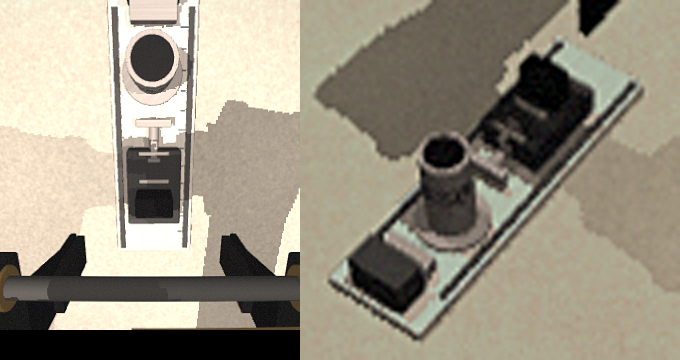

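The waste stands upright and clear of both the anvil and the tip. In the wrist crop its stem top is at (154,57), the tip face at row ~119 and the grip block's top at about (154,205).

Run:
```python
from h import *
I=r.camera_info("wrist"); im=cv2.imread("pics/w3.png")
L=lambda x,y,z:(G.inv().apply(cast(I,(x+170,y),z)-o)*1000).round(1)
print("waste",L(154,57,.102),"tipface",L(153,119,.034),"block",L(154,191,.078),L(154,217,.078),L(136,200,.078),L(173,200,.078))
print(im[100:222,323].astype(int).sum(1)); st()
```

```text
waste [ 52.6  -1.9 102. ] tipface [ 7.4 -1.3 34. ] block [-55.5  -2.1  78. ] [-81.   -2.1  78. ] [-64.1  14.7  78. ] [-64.2 -19.7  78. ]
[519 524 523 513 478 442 575 568 566 568 559 562 564 564 565 575 535 349
 257 333 529 528 505 507 506 515 477 429 497 490 494 492 494 492 490 494
 494 493 499 426 288 396 507 417 289 303 302 296 299 301 297 284 357 415
 419 327 231 226 205 225 249 227 166  95 122 104 117 116 107 115 116 110
 118 119 116 117 116 116 107 170 278 317 289 190 105 110 112 110 113  73
  38  48  38  45  44  50  57  42  33  67  71  75  64  77  70  75  67  66
  75  68  68  64  46  78  67  55  74  74 163 196 201 192]
11.5 tcp gauge mm [-6.890e+01  1.000e-01  1.632e+02] yaw [ 0.996 -0.092] f [1.  0.6 0.5] 0.08704378917165685 0.0
```

Emit:
arm_command(
  moves=[-0.3,0,1.3,0,0,0,2,0,0,0,2.3,0,0,0,2.3,0,0,0,2,0,0,0,1.4,0,0,0,0,0,0,0,0,0],
)

```text
time: 12.17
ee_pos: [0.4552, -0.1886, 0.0493]
eef_rot: [0.999, -0.046, -0.0, -0.001]
ft_force: [0.1, -0.7, 0.1]
width: 0.0869
grip_force: 0.0
```

Emit:
arm_command(
  moves=[0,0,0,0,0,0,0,0,0,0,0,0,0,0,0,0,0,0,0,0,0,0,0,0,0,0,0,0,0,0,0,0,0,0,0,0,0,0,0,0],
  fingers=0,
  squeeze=30,
)

```text
time: 13.0
ee_pos: [0.4545, -0.1905, 0.0496]
eef_rot: [0.999, -0.047, 0.0, 0.001]
ft_force: [0.2, -4.9, -1.4]
width: 0.0354
grip_force: 30.0
```

```bash
python3 -c "
from h import *
st()"
```

```text
13.0 tcp gauge mm [-72.9  -1.3  49.6] yaw [ 0.996 -0.093] f [ 0.2 -4.9 -1.4] 0.035442577720204274 30.015489666257054
```

Emit:
arm_command(
  moves=[0,0.1,0,0,0.3,0,0,0,0.5,0,0,0,0.5,0,0,0,0.5,0,0,0,0.5,0,0,0,0.5,0,0,0,0.4,0,0,0,0.4,0,0,0,0.4,0,0,0,0.3,0,0,0,0.3,0,0,0],
)

```text
time: 14.0
ee_pos: [0.4991, -0.1945, 0.0496]
eef_rot: [0.999, -0.046, -0.002, 0.0]
ft_force: [-8.7, 0.9, 9.0]
width: 0.036
grip_force: 30.0
```

Run:
```python
from h import *
st();I,im=snap("wrist","w4");st()
L=lambda x,y,z:(G.inv().apply(cast(I,(x,y),z)-o)*1000).round(1)
b=cv2.resize(im[0:260,220:430],None,fx=2.3,fy=2.3,interpolation=cv2.INTER_CUBIC)
cv2.imwrite("pics/c4.png",np.clip(b*1.4,0,255).astype(np.uint8))
```

```text
14.0 tcp gauge mm [-28.1  -1.2  49.6] yaw [ 0.996 -0.093] f [-8.7  0.9  9. ] 0.03601775071837417 30.00554707366973
14.05 tcp gauge mm [-27.6  -1.2  49.6] yaw [ 0.996 -0.093] f [-7.6 -1.   6.8] 0.035540408475807084 30.004535880871117
```

View pics/c4.png

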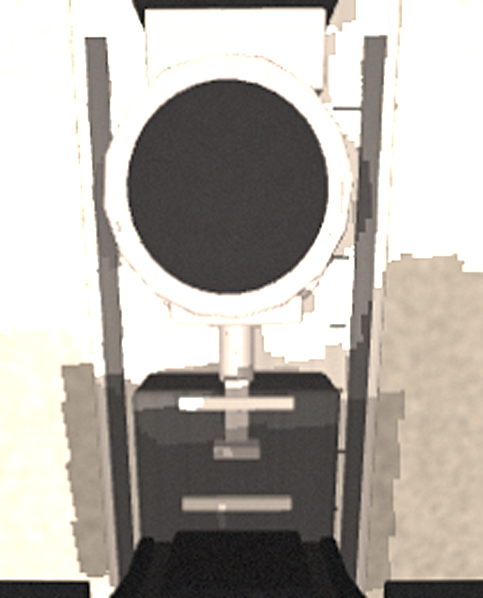

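The waste is being pushed along upright. The fin at crop (237,448) is already about midway between the bars at rows 404 and 503, held there by the waste's sliding friction. The stem is not yet at the anvil, so I'll advance in small steps and track the fin and the stem.

```bash
cat >> h.py <<'E'
def fin(n):
    I,im=snap("wrist",n); g=im.sum(2).astype(float)
    L=lambda x,y,z:(G.inv().apply(cast(I,(x,y),z)-o)*1000)
    p=g[165:226,313:317].mean(1)
    print("prof",p.astype(int)); return I,im,L
E
python3 - <<'E'
from h import *
I,im,L=fin("w5"); st()
for v in(175.7,194.8,218.7):print(L(323,v,.047))
b=im[:,:,:].astype(int).sum(2)
print("stem top ring col323", b[0:150,323])
E
```

```text
prof [135 109 106 106 126 131 149 278 438 493 487 490 450 300 149 166 163 162
 164 163 165 169 170 187 215 219 212 293 361 376 374 333 221 129 141 141
 141 142 139 146 142 139 141 142 140 138 140 137 138 133 211 270 343 377
 365 411 363 226 157 162 164]
14.1 tcp gauge mm [-27.6  -1.2  49.6] yaw [ 0.996 -0.093] f [-5.6 -0.3  5.7] 0.03599190241360506 30.004311385564506
[18.4856077  -2.35977091 47.        ]
[ 6.47602022 -2.34916159 47.        ]
[-9.30599148 -2.33531231 47.        ]
stem top ring col323 [100 107 100  81 163 532 604 592 590 582 589 593 587 581 583 589 591 589
 593 537 537 581 585 579 581 580 577 580 587 590 197 115 135 134 133 136
 135 141 131 138 146 142 137 127 142 132 138 137 139 139 133 134 141 131
 140 146 138 132 144 143 137 142 134 138 141 141 131 146 141 137 138 138
 142 135 136 142 135 143 135 134 138 138 134 136 144 146 142 143 144 147
 146 141 148 145 143 145 134 139 134 151 140 139 139 138 138 142 141 141
 139 145 141 138 142 141 136 147 138 143 139 143 139 152 128 168 437 624
 608 602 598 603 602 604 594 543 555 613 606 599 517 514 597 590 596 592
 589 590 590 588 587 586]
```

Emit:
arm_command(
  moves=[0.2,0,0,0,0.2,0,0,0,0.2,0,0,0,0.2,0,0,0,0,0,0,0],
)

```text
time: 14.52
ee_pos: [0.5073, -0.1953, 0.0496]
eef_rot: [0.999, -0.046, -0.001, 0.0]
ft_force: [-7.6, -0.5, 7.6]
width: 0.0355
grip_force: 30.0
```

Run:
```python
from h import *
st();I,im,L=fin("w6"); st()
```

```text
14.5167 tcp gauge mm [-19.9  -1.2  49.6] yaw [ 0.996 -0.093] f [-7.6 -0.5  7.6] 0.035526725396514976 30.004703938029706
prof [142 111 106 112 120 148 171 281 438 491 486 492 453 303 157 167 171 168
 157 156 157 162 162 163 190 211 218 237 335 380 376 332 253 173 139 140
 139 143 141 142 138 143 143 140 141 141 140 141 139 132 209 271 341 376
 372 376 315 193 130 156 171]
14.5667 tcp gauge mm [-19.9  -1.2  49.6] yaw [ 0.996 -0.093] f [-7.   0.7  6.3] 0.03559035722359174 30.00469096004963
```

Run:
```python
from h import *
for n in("w3","w6"):
    g=cv2.imread(f"pics/{n}.png").astype(int).sum(2)
    a,b=(146,188) if n=="w3" else (168,224)
    for c in (315,318,320,323,326,330): print(n,c,g[a:b,c])
```

```text
w3 315 [284 198  81  89 105 139 330 413 417 308 113 142 151 122 116 116 113 107
 123 104 114 116 120 109 114 117 118 120 120 132 144 146 142 167 344 414
 369 255 138 145 146 130]
w3 318 [289 186  81  84 105 149 333 418 418 310  89 131 168 218 240 220 167 111
 112 114 112 118 114 118 116 112 116 118 106 110 108 115 103 164 280 313
 289 195 107 117 108 117]
w3 320 [230 235 216 160 133 149 334 418 418 309 126 144 176 229 246 227 172 113
 113 116 122 123 120 114 115 129 118 117 119 119 124 126 108 168 277 322
 292 197 108 114 118 123]
w3 323 [302 296 299 301 297 284 357 415 419 327 231 226 205 225 249 227 166  95
 122 104 117 116 107 115 116 110 118 119 116 117 116 116 107 170 278 317
 289 190 105 110 112 110]
w3 326 [442 462 458 366 268 273 359 423 370 264 214 215 212 227 244 233 167 111
 116 118 110 117 120 116 125 117 109 112 118 114 116 119 111 165 282 324
 294 199  97 112 112 108]
w3 330 [338 194  88  89 107 142 336 427 375 238 106 122 126 135 143 135 117 114
 124 108 121 121 112 112 121 121 118 118 121 117 115 122 107 172 280 316
 292 195 115 122 112 121]
w6 315 [120 122 154 172 28
[... 689 characters left out ...]
[493 355 365 366 370 448 492 490 489 477 410 363 367 362 365 363 366 366
 324 283 284 291 262 227 229 274 299 295 296 255 179 132 143 144 143 138
 137 136 145 144 139 137 129 140 132 141 134 215 271 345 380 373 384 322
 197 130]
w6 326 [498 366 379 372 373 445 496 489 492 475 415 373 370 372 369 375 373 374
 326 287 294 290 256 218 229 274 301 291 297 260 179 143 144 140 137 139
 138 145 137 135 144 143 141 142 140 141 132 213 270 344 377 376 379 320
 192 137]
w6 330 [113 130 155 176 287 443 500 488 497 420 265 163 175 176 181 178 160 140
 138 138 139 181 219 218 229 277 297 296 298 259 175 137 138 139 140 142
 142 149 139 150 139 136 141 147 141 143 131 211 266 342 379 373 382 323
 195 134]
```

Emit:
arm_command(
  moves=[0.1,0,0,0,0.1,0,0,0,0.1,0,0,0,0,0,0,0,0,0,0,0],
)

```text
time: 14.98
ee_pos: [0.51, -0.1955, 0.0496]
eef_rot: [0.999, -0.046, -0.002, 0.0]
ft_force: [-8.2, 0.0, 8.7]
width: 0.0355
grip_force: 30.0
```

Run:
```python
from h import *
I,im,L=fin("w7"); st()
```

```text
prof [139 110 115 111 123 148 158 279 442 495 488 496 453 300 155 168 172 171
 168 173 173 172 165 159 153 162 166 172 207 227 217 270 299 294 294 301
 240 151 137 144 143 143 137 142 144 141 142 140 136 136 209 272 345 391
 399 401 334 201 143 149 163]
15.0333 tcp gauge mm [-17.2  -1.2  49.6] yaw [ 0.996 -0.093] f [-9.  -0.2  8.9] 0.035971365668671484 30.005152551457286
```

```bash
cat >> h.py <<'E'
def gap(n):
    im=cv2.imread(f"pics/{n}.png"); I=r.camera_info("wrist")
    L=lambda x,y,z:(G.inv().apply(cast(I,(x,y),z)-o)*1000).round(1)
    g=im.astype(int).sum(2); m=((g<200)*255).astype(np.uint8); m[155:]=0
    k,_,s,c=cv2.connectedComponentsWithStats(m)
    for j in range(1,k):
        if s[j,4]>1500: print("dark",s[j],c[j].round(1),"at z.102",L(*c[j],.102))
    print("col 300",g[0:16,300],"col345",g[0:16,345]); print("row0,row5 at z.05",L(300,0,.05),L(300,5,.05))
E
python3 -c "
from h import *
gap('w7')"
```

```text
dark [ 276   39   86   92 6255] [318.5  84.4] at z.102 [ 75.6  -0.6 102. ]
col 300 [267 269 269 264 263 265 263 271 264 261 268 269 262 232 227 195] col345 [259 262 265 266 271 271 266 270 270 274 272 270 260 234 223 192]
row0,row5 at z.05 [120.1   9.1  50. ] [117.8   9.2  50. ]
```

Emit:
arm_command(
  moves=[0.1,0,0,0,0.1,0,0,0,0,0,0,0,0,0,0,0],
)

```text
time: 15.37
ee_pos: [0.5119, -0.1957, 0.0496]
eef_rot: [0.999, -0.046, -0.002, 0.0]
ft_force: [-10.3, 0.9, 9.2]
width: 0.0357
grip_force: 30.0
```

Run:
```python
from h import *
I,im,L=fin("w8"); st(); gap("w8")
```

```text
prof [145 112 108 116 127 152 162 279 442 499 494 497 455 306 159 171 172 173
 173 171 172 173 169 177 175 165 155 163 152 138 165 206 221 219 258 290
 297 297 301 227 136 141 144 142 143 143 140 144 140 134 204 270 347 392
 399 405 339 212 140 151 149]
15.4167 tcp gauge mm [-15.3  -1.2  49.6] yaw [ 0.996 -0.093] f [-8.7  0.1  8.8] 0.03557797336547816 30.0052853487432
dark [ 276   45   86   91 6172] [318.6  90. ] at z.102 [ 75.6  -0.6 102. ]
col 300 [265 259 264 273 269 270 266 269 267 266 268 266 267 266 269 272] col345 [264 268 259 264 264 265 269 275 268 273 274 271 273 274 271 267]
row0,row5 at z.05 [121.9   9.1  50. ] [119.7   9.2  50. ]
```

The stem stayed at x = 75.6 while the jaw moved 1.9 mm and the fin took up all of it, so the waste is firmly against the anvil. The tip is now pushed in about 10 mm, so I'll back off about 2 mm.

Emit:
arm_command(
  moves=[-0.1,0,0,0,-0.1,0,0,0,0,0,0,0,0,0,0,0],
)

```text
time: 15.75
ee_pos: [0.5117, -0.1957, 0.0496]
eef_rot: [0.999, -0.046, 0.0, 0.0]
ft_force: [2.5, -2.8, -1.4]
width: 0.0358
grip_force: 30.0
```

Run:
```python
from h import *
I,im,L=fin("w9"); st(); gap("w9")
```

```text
prof [142 114 110 115 123 150 156 277 442 496 493 495 430 267 162 171 169 171
 174 175 170 174 171 176 164 156 158 162 143 136 175 213 221 217 269 297
 297 294 280 199 136 139 143 142 141 145 142 142 140 134 212 270 345 393
 400 402 341 210 144 149 150]
15.8 tcp gauge mm [-15.4  -1.2  49.6] yaw [ 0.996 -0.092] f [ 2.9 -2.8 -2.2] 0.035402814050400154 30.00373302027583
dark [ 276   44   86   91 6133] [318.7  89. ] at z.102 [ 75.6  -0.6 102. ]
col 300 [261 265 261 269 260 268 266 269 264 266 263 273 269 270 269 268] col345 [258 265 265 264 263 263 260 268 268 268 275 275 266 273 271 267]
row0,row5 at z.05 [122.    9.2  50. ] [119.7   9.3  50. ]
```

Emit:
arm_command(
  moves=[-0.1,0,0,0,-0.1,0,0,0,0,0,0,0,0,0,0,0],
)

```text
time: 16.13
ee_pos: [0.5097, -0.1954, 0.0496]
eef_rot: [0.999, -0.046, 0.0, 0.0]
ft_force: [3.9, -3.9, -3.8]
width: 0.0354
grip_force: 30.0
```

Run:
```python
from h import *
I,im,L=fin("w10"); st(); gap("w10")
```

```text
prof [136 114 106 108 126 144 156 276 440 495 489 494 415 249 160 169 172 172
 172 172 174 163 157 158 163 165 165 187 212 218 241 339 335 293 296 256
 173 139 140 141 142 141 142 142 136 142 143 144 140 135 212 269 344 390
 396 390 320 199 137 157 169]
16.1833 tcp gauge mm [-17.5  -1.2  49.6] yaw [ 0.996 -0.093] f [ 4.  -4.1 -1.8] 0.035868376241986195 30.003869743086398
dark [ 276   38   86   92 6225] [318.6  83.1] at z.102 [ 75.6  -0.6 102. ]
col 300 [263 268 263 267 269 270 260 266 267 260 269 270 254 232 212 179] col345 [260 264 271 267 274 265 268 272 273 270 275 268 245 230 203 175]
row0,row5 at z.05 [119.9   9.2  50. ] [117.7   9.3  50. ]
```

The tip is in about 8 mm, with the fin midway between the bars and the stem unmoved. I'll release and rise.

Emit:
arm_command(
  moves=[0.05,0,0,0,0,0,0,0],
)

```text
time: 16.35
ee_pos: [0.5097, -0.1954, 0.0496]
eef_rot: [0.999, -0.046, -0.0, 0.0]
ft_force: [0.0, -3.4, 0.5]
width: 0.0355
grip_force: 30.0
```

Emit:
arm_command(
  moves=[0,0,0,0,0,0,0,0,0,0,0,0,0,0,0,0,0,0,0,0,0,0,0,0,0,0,0,0,0,0,-1,0,0,0,-2,0,0,0,-2.5,0,0,0,-2.5,0,0,0,-2.5,0],
  fingers=100,
)

```text
time: 17.35
ee_pos: [0.5098, -0.195, 0.1565]
eef_rot: [0.999, -0.046, 0.0, -0.0]
ft_force: [0.7, -0.8, -0.3]
width: 0.0866
grip_force: 0.0
```

Emit:
arm_command(
  moves=[-2,0,0,0,-2,0,0,0,-1,0,0,0,0,0,0,0,0,0,0,0],
)

```text
time: 17.77
ee_pos: [0.4602, -0.1909, 0.1551]
eef_rot: [0.999, -0.046, 0.0, 0.0]
ft_force: [-0.2, 0.3, 0.6]
width: 0.0871
grip_force: 0.0
```

Run:
```python
from h import *
I,im=snap("wrist","w11");I2,im2=snap("scene","s11");st()
a=cv2.resize(im2[130:220,240:335],None,fx=4,fy=4,interpolation=cv2.INTER_CUBIC)
u,v=proj(I,o+G.apply([.03,0,.04])).round().astype(int);print(u,v)
y0=max(0,v-65);b=cv2.resize(im[y0:y0+150,u-50:u+50],None,fx=4,fy=4,interpolation=cv2.INTER_CUBIC)
h=max(a.shape[0],b.shape[0]);p=lambda x:cv2.copyMakeBorder(x,0,h-x.shape[0],0,0,cv2.BORDER_CONSTANT)
c=np.hstack([p(b),p(a)]);print(c.shape);cv2.imwrite("pics/c11.png",np.clip(c*1.3,0,255).astype(np.uint8))
```

```text
17.8667 tcp gauge mm [-66.6  -0.9 154.8] yaw [ 0.996 -0.092] f [-0.6 -0.3  0.2] 0.08678104679199014 0.0
320 96
(600, 780, 3)
```

View pics/c11.png

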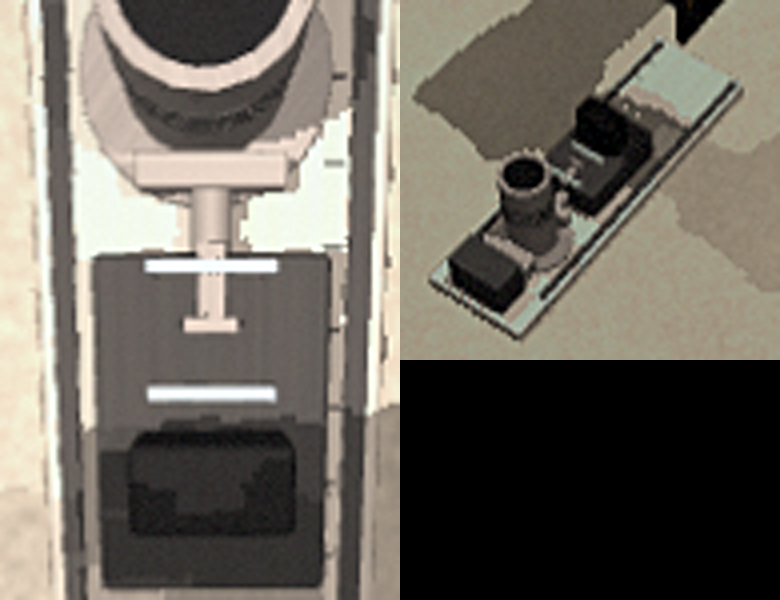

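The waste stands upright with its stem against the anvil. The fin (row 325) is near the middle between the bars (266 and 393), and the robot is clear. I'll cross-check with the tip's protrusion before handing in.

Run:
```python
from h import *
I=r.camera_info("wrist"); y0=31;x0=270
L=lambda x,y,z:(G.inv().apply(cast(I,((x+.5)/4-.5+x0,(y+.5)/4-.5+y0),z)-o)*1000).round(1)
print("tip face",L(210,153,.034),"carriage front",L(210,254,.043),"back",L(210,585,.043),"block f/b",L(210,447,.078),L(210,533,.078))
print("bars/fin",[L(210,v,.046)[0] for v in(266,325,393)])
```

```text
tip face [55.  -1.4 34. ] carriage front [32.2 -1.4 43. ] back [-45.9  -1.3  43. ] block f/b [-8.2 -1.4 78. ] [-26.5  -1.3  78. ]
bars/fin [np.float64(29.4), np.float64(16.5), np.float64(1.1)]
```

```bash
python3 -c "
from bench import r
print(r.close_job())"
```

```text
the job is handed in; nothing more can be done
None
```

The thick-stem waste stands upright on the base plate, gripped between the jaws: its stem is against the anvil, the sprung tip is pushed in about 7 of its 16 mm, and the job was handed in at about 18 s with the robot clear.

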